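Stop the weighing stone rocking

ROBOT

A 6-joint arm with a two-finger parallel gripper is mounted at the origin on the work surface. World frame = base frame: x ahead of the robot, y to its left, z up, the work surface at z = 0. Lengths are in m, angles in rad, forces in N, time in s.
With the tool pointing down it reaches from about 0.425 to 0.95 m from the base axis. Payload 3.5 kg.
Tool frame: the origin (TCP) lies between the finger pads; the fingertips stand 17 mm ahead of it and the grasp point (between the pads) lies 2 mm behind it; z points along the fingers, y is the direction in which the jaws open and shut (so a half turn about z gives the same grasp; the last joint's range is limited). The gripper opens to 85 mm and grips with 20 to 120 N. Pads are 22 mm wide; open, the fingers measure 114 mm over their backs; the gripper's body (76 mm by 85 mm) begins 54 mm behind the grasp point. The pads swing forward as they close: fully open they stand 13 mm farther back than shut.
Start: joints at [-1.263, 0.286, 1.577, -0, 1.279, -0.15], TCP at [0.298, -0.605, 0.248] pointing down, gripper open.
Joint ranges: [-2.77, 2.77], [-0.9, 2.22], [0.21, 2.48], [-1.53, 4.67], [0.24, 2.81], [-2.84, 2.84]. Speed limits (rad/s): [2.79, 2.79, 3.14, 3.14, 3.14, 3.14].

INTERFACE

Orientations are given as a unit quaternion [x, y, z, w].
In Python, from plant import ctrl gives the robot as it stands.
- The arm moves only by the tool carry_out, never from a script. Its argument "commands" is a list of rows, each an object with "delta_pos": the shift along the tool's x, y, z in m, a list of three; "delta_rot": the turn, a rotation vector about the tool's x, y, z in rad, a list of three; "claw": the opening in per cent of the stroke, from 0 (shut) to 100 (fully open). A call has 1 to 8 rows; each row is the pose to reach, as a shift and turn from the pose measured when the call began, along the tool's axes at that moment; what a row does not reach only later rows make up. A row lasts 1/12 s, in which the tool goes at most 41.7 mm and 7.16 degrees, less where a joint would pass 70% of its speed; a pose out of reach is approached as far as the arm can. A call with a gripper value outside its range is refused whole. The fingers move at their own pace and stop on an object; "force" is the grip in N (left out, the last holds). Time passes only in rows, so rows that repeat a pose let the fingers close. It gives the time, the measured TCP pose, the force and the opening at its end, in the units of the state.
- ctrl.get_state(): the state, without advancing time (a new reading comes with each control period).
- ctrl.read_camera(name): name is "scene" or "top" or "wrist"; returns (picture, depth): 384x512x3 uint8, red, green, blue; 384x512 float32, m along the optical axis (not along the pixel's ray), 0 where there is no reading.
- ctrl.camera_info(name): a dict with "fx", "fy", "cx", "cy" (pixels), "rvec" (rotation vector, rad) and "tvec" (3), from world to camera coordinates, as OpenCV has them; the wrist camera has in their place "mount" (4x4, takes a point from camera to tool coordinates, whose origin is the TCP and whose axes are the flange's). Camera axes: x right, y down, z forward; pixel columns grow to the right and rows downward; lengths in m; the calibration is good to about 2 mm. A picture is of the moment at which its call begins: read the wrist's pose just before it. camera_info takes no time and is no camera call.
- ctrl.sign_off(): hands the job in, once; it reports no verdict.
The state is a dict: "time": time; "qpos": joint angles; "dq": joint speeds; "joint_efforts": joint torques, N m; "eef_pos": TCP position; "tcp_rot": TCP orientation; "contact_force": force on the tool from outside, world axes, zero at the start; "wrist_torque": the same for the moment, N m; "opening": opening from 0.0 (shut) to 1.0 (fully open).
Only numpy, scipy, OpenCV 4.12 (cv2) and the standard library are available. Lean on these libraries where they do the work, as an engineer would, in place of code of your own. Each camera call takes 0.05 s, during which the arm holds its last target.

TASK

The stone slab under the lab balance rocks at one corner. Press down firmly on its corners (about 10 N), one after another, until you find the one that sinks; push that corner's orange shim in under the slab until its thumb tab lies flat against the slab's edge, then press the same corner firmly once more to prove it no longer gives. Use the fingertips only: grip and lift nothing, leave the other three shims where they are, and do not shift the slab, the balance or anything else.

Things in the scene. Friction and masses are not known exactly. Their poses are not given: they have to be found in the camera images.
- slab: Dark granite slab 200 (its x) x 300 (its y) x 25 mm, about 4 kg, loose, 5 mm off the bench on four hidden 20 mm rubber pads (at x +-70, y +-115 mm). One pad, not always the same, has perished: pressed with 10 N its corner sinks about 4 mm (going at 2 to 5 N, rising again when let go); sound ones give under 1 mm. Origin: centre of underside; x away from the robot, y left, z up; its top is 30 mm above the bench.
- corner_near_left (a point): Place to press on the slab's near left corner (left and far as the robot sees it): on the top face, at x -80, y +130 mm in the slab's frame, axes as the slab's. It sinks with the slab if this corner rocks. Its orange shim lies by the left edge, near x -70 mm, nose 2 to 8 mm outside the edge; under a sound corner the pad stops it half-way.
- corner_near_right (a point): Place to press on the slab's near right corner (left and far as the robot sees it): on the top face, at x -80, y -130 mm in the slab's frame, axes as the slab's. It sinks with the slab if this corner rocks. Its orange shim lies by the right edge, near x -70 mm, nose 2 to 8 mm outside the edge; under a sound corner the pad stops it half-way.
- corner_far_left (a point): Place to press on the slab's far left corner (left and far as the robot sees it): on the top face, at x +80, y +130 mm in the slab's frame, axes as the slab's. It sinks with the slab if this corner rocks. Its orange shim lies by the left edge, near x +70 mm, nose 2 to 8 mm outside the edge; under a sound corner the pad stops it half-way.
- corner_far_right (a point): Place to press on the slab's far right corner (left and far as the robot sees it): on the top face, at x +80, y -130 mm in the slab's frame, axes as the slab's. It sinks with the slab if this corner rocks. Its orange shim lies by the right edge, near x +70 mm, nose 2 to 8 mm outside the edge; under a sound corner the pad stops it half-way.
- tab_near_left (a point): Centre of the outer face (to push) of the near left shim's upright thumb tab, 13 mm above the bench; x points along its tongue to the slab, z up. Tab 26 wide, 26 high, 4 mm thick; tongue 30 x 24 mm, 2 mm thick at the nose, 4.8 at the tab. 20 g, loose on the bench. Home: this point at y +154 mm in the slab's frame; sliding takes under 2 N until the tab meets the edge.
- tab_near_right (a point): Centre of the outer face (to push) of the near right shim's upright thumb tab, 13 mm above the bench; x points along its tongue to the slab, z up. Tab 26 wide, 26 high, 4 mm thick; tongue 30 x 24 mm, 2 mm thick at the nose, 4.8 at the tab. 20 g, loose on the bench. Home: this point at y -154 mm in the slab's frame; sliding takes under 2 N until the tab meets the edge.
- tab_far_left (a point): Centre of the outer face (to push) of the far left shim's upright thumb tab, 13 mm above the bench; x points along its tongue to the slab, z up. Tab 26 wide, 26 high, 4 mm thick; tongue 30 x 24 mm, 2 mm thick at the nose, 4.8 at the tab. 20 g, loose on the bench. Home: this point at y +154 mm in the slab's frame; sliding takes under 2 N until the tab meets the edge.
- tab_far_right (a point): Centre of the outer face (to push) of the far right shim's upright thumb tab, 13 mm above the bench; x points along its tongue to the slab, z up. Tab 26 wide, 26 high, 4 mm thick; tongue 30 x 24 mm, 2 mm thick at the nose, 4.8 at the tab. 20 g, loose on the bench. Home: this point at y -154 mm in the slab's frame; sliding takes under 2 N until the tab meets the edge.
- balance: White precision balance, 160 x 124 mm and 55 mm high to its round steel pan, 1.3 kg, standing loose on the middle of the slab. Origin at the centre of its underside, 30 mm above the bench.
- weight_pan: Brass calibration weight, 22 mm across, 39 mm high, standing on the balance pan. Origin at the centre of its underside.
- weight_slab: Steel calibration weight, 22 mm across, 39 mm high, standing on the slab midway along its left edge. Origin at the centre of its underside.
- marker: Marker pen, white with blue cap, 137 mm long, 14 mm thick, lying on the bench left of the slab. Origin at the middle of its underside, x along it.
- sample_jar: Small amber jar, 38 mm across, 50 mm high, on the bench to the right of the slab, between the two right shims. Origin at the centre of its underside.
- tip_box: Blue pipette tip box, 125 x 85 x 60 mm, beyond the slab to the left. Origin at the centre of its underside.
- tube_rack: White rack of capped blood tubes, 70 x 200 mm, 90 mm high, beyond the slab. Origin at the centre of its underside.
- reagent_bottle: Amber reagent bottle, 68 mm across, 150 mm high, to the left. Origin at the centre of its underside.
Not all that is in view belongs to the job. Leave any blue look-alike of the part that bears tab_near_right alone.

How it is judged:
On the way, in this order (a step that is already met when the one before it is completed fails the run):
1. the rocking corner is found: a pressed corner of the slab sinks by more than 2.5 mm (((height (world z) of corner_near_left below 0.0275 m and contact force between the fingers and slab above 2 N) or (height (world z) of corner_near_right below 0.0275 m and contact force between the fingers and slab above 2 N) or (height (world z) of corner_far_left below 0.0275 m and contact force between the fingers and slab above 2 N) or (height (world z) of corner_far_right below 0.0275 m and contact force between the fingers and slab above 2 N))), for 0.1 s.
2. that corner's shim is pushed in until its thumb tab is flat against the slab's edge (within 3 mm, 0.12 rad), the other shims left alone (((y of tab_near_left in the frame of slab below 0.157 m and x of tab_near_left in the frame of slab between -0.092 and -0.048 m and angle between the x axis of tab_near_left and the y axis of slab, either way round below 0.12 rad and height (world z) of tab_near_left below 0.018 m and distance of each of tab_near_right, tab_far_left, tab_far_right from where it was at the start of the episode below 0.008 m) or (y of tab_near_right in the frame of slab above -0.157 m and x of tab_near_right in the frame of slab between -0.092 and -0.048 m and angle between the x axis of tab_near_right and the y axis of slab, either way round below 0.12 rad and height (world z) of tab_near_right below 0.018 m and distance of each of tab_near_left, tab_far_left, tab_far_right from where it was at the start of the episode below 0.008 m) or (y of tab_far_left in the frame of slab below 0.157 m and x of tab_far_left in the frame of slab between 0.048 and 0.092 m and angle between the x axis of tab_far_left and the y axis of slab, either way round below 0.12 rad and height (world z) of tab_far_left below 0.018 m and distance of each of tab_near_left, tab_near_right, tab_far_right from where it was at the start of the episode below 0.008 m) or (y of tab_far_right in the frame of slab above -0.157 m and x of tab_far_right in the frame of slab between 0.048 and 0.092 m and angle between the x axis of tab_far_right and the y axis of slab, either way round below 0.12 rad and height (world z) of tab_far_right below 0.018 m and distance of each of tab_near_left, tab_near_right, tab_far_left from where it was at the start of the episode below 0.008 m))), for 0.1 s.
3. the shimmed corner is pressed again with more than 4 N within 50 mm of the marked place and sinks by less than 1.5 mm (((y of tab_near_left in the frame of slab below 0.157 m and x of tab_near_left in the frame of slab between -0.092 and -0.048 m and angle between the x axis of tab_near_left and the y axis of slab, either way round below 0.12 rad and height (world z) of tab_near_left below 0.018 m and horizontal distance between the grasp point and corner_near_left below 0.05 m and contact force between the fingers and slab above 4 N and height (world z) of corner_near_left above 0.0285 m) or (y of tab_near_right in the frame of slab above -0.157 m and x of tab_near_right in the frame of slab between -0.092 and -0.048 m and angle between the x axis of tab_near_right and the y axis of slab, either way round below 0.12 rad and height (world z) of tab_near_right below 0.018 m and horizontal distance between the grasp point and corner_near_right below 0.05 m and contact force between the fingers and slab above 4 N and height (world z) of corner_near_right above 0.0285 m) or (y of tab_far_left in the frame of slab below 0.157 m and x of tab_far_left in the frame of slab between 0.048 and 0.092 m and angle between the x axis of tab_far_left and the y axis of slab, either way round below 0.12 rad and height (world z) of tab_far_left below 0.018 m and horizontal distance between the grasp point and corner_far_left below 0.05 m and contact force between the fingers and slab above 4 N and height (world z) of corner_far_left above 0.0285 m) or (y of tab_far_right in the frame of slab above -0.157 m and x of tab_far_right in the frame of slab between 0.048 and 0.092 m and angle between the x axis of tab_far_right and the y axis of slab, either way round below 0.12 rad and height (world z) of tab_far_right below 0.018 m and horizontal distance between the grasp point and corner_far_right below 0.05 m and contact force between the fingers and slab above 4 N and height (world z) of corner_far_right above 0.0285 m))), for 0.05 s.
At the end, for the whole second after the job is handed in: One shim is home: tab within 3 mm of the slab's edge, square within 0.12 rad; the other shims within 8 mm of their start; all slab corners within 1.5 mm of level height; slab within 10 mm, and balance, weights, pen, jar, tip box, rack and bottle within 15 mm of their start (((y of tab_near_left in the frame of slab below 0.157 m and x of tab_near_left in the frame of slab between -0.092 and -0.048 m and angle between the x axis of tab_near_left and the y axis of slab, either way round below 0.12 rad and height (world z) of tab_near_left below 0.018 m and distance of each of tab_near_right, tab_far_left, tab_far_right from where it was at the start of the episode below 0.008 m) or (y of tab_near_right in the frame of slab above -0.157 m and x of tab_near_right in the frame of slab between -0.092 and -0.048 m and angle between the x axis of tab_near_right and the y axis of slab, either way round below 0.12 rad and height (world z) of tab_near_right below 0.018 m and distance of each of tab_near_left, tab_far_left, tab_far_right from where it was at the start of the episode below 0.008 m) or (y of tab_far_left in the frame of slab below 0.157 m and x of tab_far_left in the frame of slab between 0.048 and 0.092 m and angle between the x axis of tab_far_left and the y axis of slab, either way round below 0.12 rad and height (world z) of tab_far_left below 0.018 m and distance of each of tab_near_left, tab_near_right, tab_far_right from where it was at the start of the episode below 0.008 m) or (y of tab_far_right in the frame of slab above -0.157 m and x of tab_far_right in the frame of slab between 0.048 and 0.092 m and angle between the x axis of tab_far_right and the y axis of slab, either way round below 0.12 rad and height (world z) of tab_far_right below 0.018 m and distance of each of tab_near_left, tab_near_right, tab_far_left from where it was at the start of the episode below 0.008 m)) and height (world z) of corner_near_left between 0.0285 and 0.0315 m and height (world z) of corner_near_right between 0.0285 and 0.0315 m and height (world z) of corner_far_left between 0.0285 and 0.0315 m and height (world z) of corner_far_right between 0.0285 and 0.0315 m and distance of slab from where it was at the start of the episode below 0.01 m and linear speed of slab below 0.01 m/s and distance of each of balance, weight_pan, weight_slab, marker, sample_jar, tip_box, tube_rack, reagent_bottle from where it was at the start of the episode below 0.015 m); the robot touches nothing.
It fails at once if a shim is lifted off the bench or tipped over (height (world z) of any of tab_near_left, tab_near_right, tab_far_left, tab_far_right above 0.022 m or angle between any of tab_near_left, tab_near_right, tab_far_left, tab_far_right's own z axis and vertical above 0.5 rad).
It fails at once if the slab is lifted (its middle rises by more than 6 mm, or a corner by more than 9 mm) (height (world z) of slab above 0.011 m or height (world z) of any of corner_near_left, corner_near_right, corner_far_left, corner_far_right above 0.039 m).
It fails at once if the slab is shoved more than 15 mm (distance of slab from where it was at the start of the episode above 0.015 m).
It fails at once if the balance, a weight, the pen, the jar, the tip box, the rack or the bottle is lifted or moved more than 20 mm (distance of any of balance, weight_pan, weight_slab, marker, sample_jar, tip_box, tube_rack, reagent_bottle from where it was at the start of the episode above 0.02 m).
It also fails if it takes over 67 s, if anything falls off the work surface, if the arm or the gripper's body presses on something with over 40 N, if the wrist force passes 120 N, or if a joint passes its speed limit or range.

## Working session

There is one attempt and no reset: what is moved stays moved. The work goes in short steps, Python scripts to look and compute and a tool call to move; the robot and the scene stay as the last step left them, time stands still between calls to the robot, and variables do not carry over. Pictures are saved under pics/ and viewed, and the job is handed in when it is done.

Besides the shell and the picture viewer there is one more tool, called by a JSON object that holds its "op" and its "data", one argument or row to a line. carry_out: Moves the arm, as the interface text tells. Its arguments: {"type":"object","properties":{"commands":{"type":"array"},"force":{"type":"number"}},"required":["commands"]}

```bash
mkdir -p pics; ls; cat > h.py <<'E'
import numpy as np,cv2
from scipy.spatial.transform import Rotation as R
from plant import ctrl
def cam(name):
    s=ctrl.get_state() if name=='wrist' else None
    i=ctrl.camera_info(name); p,d=ctrl.read_camera(name)
    if name=='wrist':
        T=np.eye(4);T[:3,:3]=R.from_quat(s['tcp_rot']).as_matrix();T[:3,3]=s['eef_pos']
        C=T@np.array(i['mount'])
    else:
        M=np.eye(4);M[:3,:3]=cv2.Rodrigues(np.array(i['rvec'],float))[0];M[:3,3]=np.array(i['tvec']).ravel();C=np.linalg.inv(M)
    v,u=np.indices(d.shape)
    P=np.stack([(u-i['cx'])*d/i['fx'],(v-i['cy'])*d/i['fy'],d],-1)@C[:3,:3].T+C[:3,3]
    P[d==0]=np.nan
    return p,d,P,C
E
python3 - <<'E'
from h import *
s=ctrl.get_state();print(s)
for n in('scene','top'):
    p,d,P,C=cam(n);np.savez(f'/tmp/{n}.npz',p=p,P=P)
    cv2.imwrite(f'pics/{n}0.png',cv2.resize(p[:,:,::-1],(800,600)))
    print(n,C.round(3))
E
```

```text
pics
{'time': 0.0, 'qpos': array([-1.26299270e+00,  2.87202950e-01,  1.57814653e+00,  5.48243339e-06,
        1.27858896e+00, -1.49997202e-01]), 'dq': array([ 1.18886730e-04, -9.35036420e-05, -5.87749762e-05, -1.50901749e-03,
       -1.16039751e-03, -1.40665079e-04]), 'joint_efforts': array([ 1.39141216e-04, -4.05980766e+01, -2.92626286e+01, -1.50518845e-04,
        5.89416522e-03,  8.02524660e-07]), 'eef_pos': array([ 0.29817904, -0.60489844,  0.24693876]), 'tcp_rot': array([ 9.73915997e-01,  2.26905827e-01, -8.98331234e-05, -1.16945095e-03]), 'contact_force': array([ 0.30008122,  0.37425135, -0.33269816]), 'wrist_torque': array([ 0.04314879, -0.02624203, -0.00142749]), 'opening': 0.9999727485080282}
scene [[ 0.388  0.69  -0.611  1.29 ]
 [ 0.922 -0.303  0.243 -0.222]
 [-0.017 -0.657 -0.753  0.948]
 [ 0.     0.     0.     1.   ]]
top [[-0.024 -0.986  0.164  0.421]
 [-1.     0.02  -0.024  0.044]
 [ 0.02  -0.165 -0.986  1.077]
 [ 0.     0.     0.     1.   ]]
```

View pics/scene0.png

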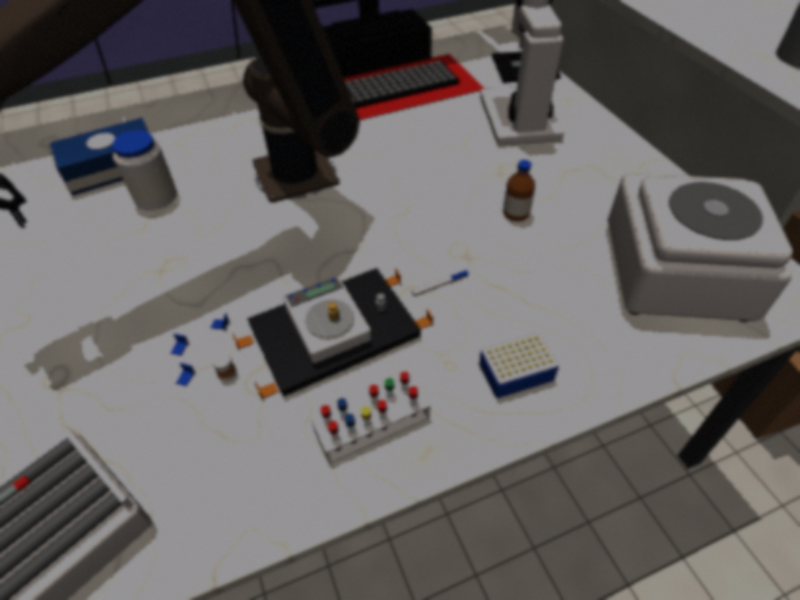

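View pics/top0.png

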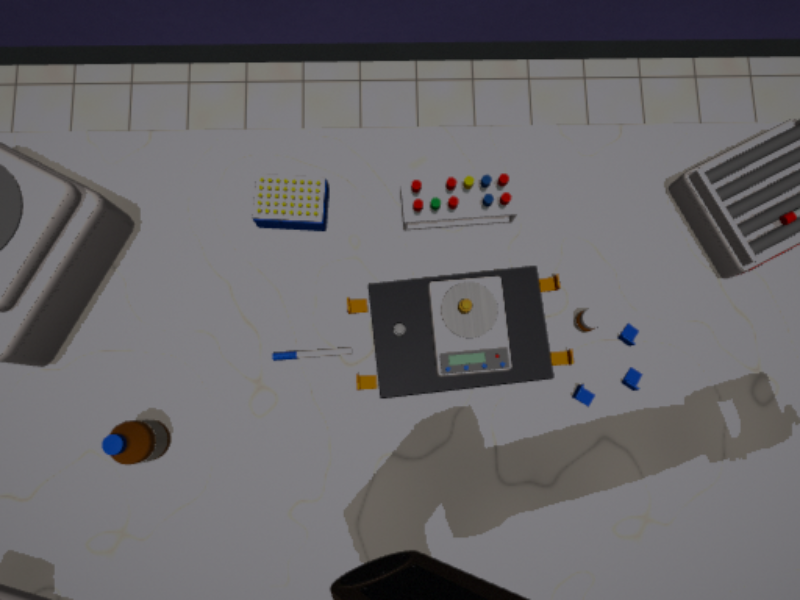

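The top view shows the slab around (460,330), with orange shims at (357,305), (367,381), (549,284) and (561,357). Three blue decoys lie right of it, at about (605,365), and the pen is at (312,354). Next I'll measure the poses.

```bash
cat > m.py <<'E'
from h import *
f=np.load('/tmp/top.npz');p=f['p'];P=f['P']
hsv=cv2.cvtColor(p,cv2.COLOR_RGB2HSV)
x,y,z=P[...,0],P[...,1],P[...,2]
m=(z>0.02)&(z<0.04)&(hsv[...,2]<90)&(x>0.3)&(x<0.8)
n,l,st,c=cv2.connectedComponentsWithStats(m.astype(np.uint8))
k=1+np.argmax(st[1:,4]);q=l==k
pts=np.stack([x[q],y[q]],1).astype(np.float32)
print('z',np.median(z[q]),st[k]); r=cv2.minAreaRect(pts*1000);print(r)
print(cv2.boxPoints(r).round(1))
bm=(abs(z)<.01)&(x>.35)&(x<.7)&(abs(y)<.3);print('bench z',np.nanmedian(z[bm]))
o=(hsv[...,0]>8)&(hsv[...,0]<22)&(hsv[...,1]>200)&(hsv[...,2]>90)&(x>.3)
n,l,st,c=cv2.connectedComponentsWithStats(o.astype(np.uint8))
for k in range(1,n):
    if st[k,4]<30: continue
    q=l==k;t=q&(z>.018)
    print('comp',c[k]*800/512,st[k,4],'all x',np.nanmin(x[q]).round(4),np.nanmax(x[q]).round(4),'y',np.nanmin(y[q]).round(4),np.nanmax(y[q]).round(4),'zmax',np.nanmax(z[q]).round(4),
      'tab',t.sum(),np.c_[x[t],y[t]].mean(0).round(4) if t.any() else '', (np.nanmin(y[t]).round(4),np.nanmax(y[t]).round(4),np.nanmin(x[t]).round(4),np.nanmax(x[t]).round(4)) if t.any() else '')
    a=cv2.minAreaRect((np.stack([x[q],y[q]],1)*1000).astype(np.float32));print('   rect',a)
E
python3 m.py
python3 - <<'E'
import numpy as np,cv2
p=np.load('/tmp/top.npz')['p'][155:265,205:435]
cv2.imwrite('pics/topcrop.png',cv2.resize(p[:,:,::-1],None,fx=3.4,fy=3.4,interpolation=cv2.INTER_CUBIC))
E
```

```text
z 0.03114108368407087 [ 236  170  119   85 5072]
((557.38916015625, -77.88584899902344), (200.47413635253906, 300.57928466796875), 5.3025994300842285)
[[ 443.7   62.5]
 [ 471.5 -236.8]
 [ 671.1 -218.3]
 [ 643.3   81. ]]
bench z 0.0011484451827712405
comp [546.59926471 284.14522059] 68 all x 0.6285 0.6511 y -0.2531 -0.2278 zmax 0.0104 tab 0  
   rect ((640.147705078125, -240.97052001953125), (20.914697647094727, 25.16392707824707), 5.870190143585205)
comp [356.37019231 305.40865385] 91 all x 0.5947 0.6183 y 0.0853 0.117 zmax 0.0307 tab 9 [0.6071 0.1148] (np.float64(0.1141), np.float64(0.117), np.float64(0.5947), np.float64(0.6161))
   rect ((607.4564819335938, 100.89081573486328), (22.770763397216797, 30.718185424804688), 5.705950736999512)
comp [558.86101974 357.91529605] 76 all x 0.4961 0.5177 y -0.2695 -0.2404 zmax 0.0096 tab 0  
   rect ((506.7471008300781, -254.14117431640625), (19.649816513061523, 28.9700984954834), 5.936700820922852)
comp [365.99786932 381.96022727] 88 all x 0.4623 0.4818 y 0.0709 0.1021 zmax 0.0298 tab 6 [0.4748 0.0998] (np.float64(0.0993), np.float64(0.1021), np.float64(0.4698), np.float64(0.4806))
   rect ((472.0069580078125, 86.41487121582031), (31.30675506591797, 19.273080825805664), 89.00614166259766)
```

View pics/topcrop.png

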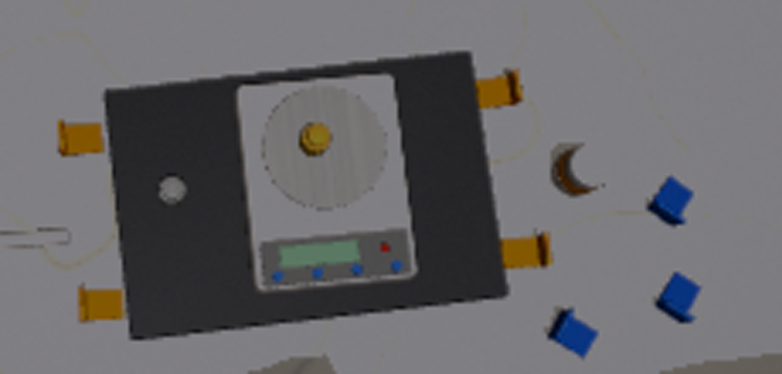

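```bash
cat > g.py <<'E'
import sys
from h import *
def goal(x,y,z,yaw=0.0925):
    s=ctrl.get_state();Rt=R.from_quat(s['tcp_rot'])
    Rg=R.from_euler('z',yaw)*R.from_quat([1,0,0,0])
    print('t',round(s['time'],2),'pos',s['eef_pos'].round(4),'F',s['contact_force'].round(2),'open',round(s['opening'],3))
    print('dpos',Rt.inv().apply(np.array([x,y,z])-s['eef_pos']).round(4),'drot',(Rt.inv()*Rg).as_rotvec().round(4))
if __name__=='__main__': goal(*map(float,sys.argv[1:]))
E
python3 g.py .4897 -.2147 .12
```

```text
t 0.1 pos [ 0.2982 -0.6049  0.247 ] F [-0.39 -0.05  0.86] open 0.999
dpos [ 0.3442 -0.2651  0.1277] drot [-2.200e-03  1.000e-04  3.653e-01]
```

{"op": "carry_out", "data": {
  "commands": [
    {"delta_pos": [0.344, -0.265, 0.06], "delta_rot": [-0.002, 0, 0.365], "claw": 0},
    {"delta_pos": [0.344, -0.265, 0.06], "delta_rot": [-0.002, 0, 0.365], "claw": 0},
    {"delta_pos": [0.344, -0.265, 0.06], "delta_rot": [-0.002, 0, 0.365], "claw": 0},
    {"delta_pos": [0.344, -0.265, 0.06], "delta_rot": [-0.002, 0, 0.365], "claw": 0},
    {"delta_pos": [0.344, -0.265, 0.06], "delta_rot": [-0.002, 0, 0.365], "claw": 0},
    {"delta_pos": [0.344, -0.265, 0.06], "delta_rot": [-0.002, 0, 0.365], "claw": 0},
    {"delta_pos": [0.344, -0.265, 0.06], "delta_rot": [-0.002, 0, 0.365], "claw": 0},
    {"delta_pos": [0.344, -0.265, 0.06], "delta_rot": [-0.002, 0, 0.365], "claw": 0}
  ],
  "force": 20
}}

```text
time: 0.77
eef_pos: [0.4438, -0.3069, 0.2016]
tcp_rot: [0.999, 0.046, -0.0, -0.0]
contact_force: [0.6, 0.2, -0.1]
opening: 0.002
```

```bash
python3 g.py .4897 -.2147 .06
```

```text
t 0.77 pos [ 0.4438 -0.3069  0.2016] F [ 0.62  0.15 -0.08] open 0.002
dpos [ 0.0543 -0.0874  0.1417] drot [-0.0007  0.0004 -0.0001]
```

{"op": "carry_out", "data": {
  "commands": [
    {"delta_pos": [0.054, -0.087, 0.08], "delta_rot": [0, 0, 0], "claw": 0},
    {"delta_pos": [0.054, -0.087, 0.08], "delta_rot": [0, 0, 0], "claw": 0},
    {"delta_pos": [0.054, -0.087, 0.08], "delta_rot": [0, 0, 0], "claw": 0},
    {"delta_pos": [0.054, -0.087, 0.08], "delta_rot": [0, 0, 0], "claw": 0},
    {"delta_pos": [0.054, -0.087, 0.142], "delta_rot": [0, 0, 0], "claw": 0},
    {"delta_pos": [0.054, -0.087, 0.142], "delta_rot": [0, 0, 0], "claw": 0},
    {"delta_pos": [0.054, -0.087, 0.142], "delta_rot": [0, 0, 0], "claw": 0},
    {"delta_pos": [0.054, -0.087, 0.142], "delta_rot": [0, 0, 0], "claw": 0}
  ]
}}

```text
time: 1.43
eef_pos: [0.4886, -0.2149, 0.0587]
tcp_rot: [0.999, 0.046, -0.002, -0.001]
contact_force: [1.0, -0.3, -0.1]
opening: 0.002
```

```bash
python3 g.py .4897 -.2147 .047
python3 - <<'E'
from h import *
p,d,P,C=cam('wrist');cv2.imwrite('pics/w1.png',p[:,:,::-1])
E
```

```text
t 1.43 pos [ 0.4886 -0.2149  0.0587] F [ 0.99 -0.27 -0.06] open 0.002
dpos [ 0.0011 -0.      0.0117] drot [-0.0026  0.0029 -0.0002]
```

View pics/w1.png

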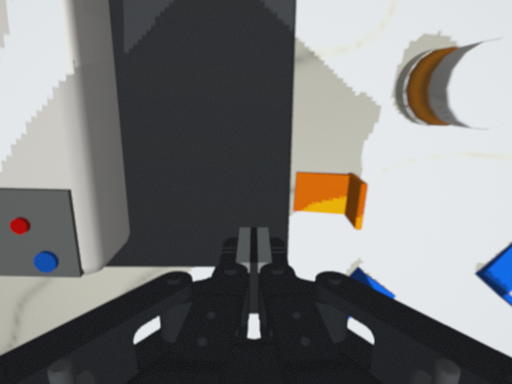

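The wrist view shows the shut tips at (255,240), over the slab's near right corner. The orange shim is at (330,195), with a blue decoy at (370,280). I'll press down slowly.

{"op": "carry_out", "data": {
  "commands": [
    {"delta_pos": [0.001, 0, 0.006], "delta_rot": [0, 0, 0], "claw": 0},
    {"delta_pos": [0.001, 0, 0.01], "delta_rot": [0, 0, 0], "claw": 0},
    {"delta_pos": [0.001, 0, 0.012], "delta_rot": [0, 0, 0], "claw": 0},
    {"delta_pos": [0.001, 0, 0.013], "delta_rot": [0, 0, 0], "claw": 0},
    {"delta_pos": [0.001, 0, 0.013], "delta_rot": [0, 0, 0], "claw": 0}
  ]
}}

```text
time: 1.9
eef_pos: [0.4908, -0.2158, 0.0476]
tcp_rot: [0.999, 0.046, 0.0, -0.0]
contact_force: [-0.8, -0.4, -0.3]
opening: -0.002
```

{"op": "carry_out", "data": {
  "commands": [
    {"delta_pos": [0, 0, 0.001], "delta_rot": [0, 0, 0], "claw": 0},
    {"delta_pos": [0, 0, 0.002], "delta_rot": [0, 0, 0], "claw": 0},
    {"delta_pos": [0, 0, 0.002], "delta_rot": [0, 0, 0], "claw": 0}
  ]
}}

```text
time: 2.15
eef_pos: [0.491, -0.2161, 0.0459]
tcp_rot: [0.999, 0.046, 0.0, 0.0]
contact_force: [-2.0, -0.3, 2.8]
opening: -0.002
```

{"op": "carry_out", "data": {
  "commands": [
    {"delta_pos": [-0.001, 0, 0.001], "delta_rot": [0, 0, 0], "claw": 0},
    {"delta_pos": [-0.001, 0, 0.002], "delta_rot": [0, 0, 0], "claw": 0},
    {"delta_pos": [-0.001, 0, 0.002], "delta_rot": [0, 0, 0], "claw": 0}
  ]
}}

```text
time: 2.4
eef_pos: [0.4905, -0.2164, 0.0443]
tcp_rot: [0.999, 0.046, 0.001, 0.001]
contact_force: [0.8, -0.3, 3.1]
opening: -0.002
```

{"op": "carry_out", "data": {
  "commands": [
    {"delta_pos": [0, 0, 0.001], "delta_rot": [0, 0, 0], "claw": 0},
    {"delta_pos": [0, 0, 0.002], "delta_rot": [0, 0, 0], "claw": 0},
    {"delta_pos": [0, 0, 0.002], "delta_rot": [0, 0, 0], "claw": 0}
  ]
}}

```text
time: 2.65
eef_pos: [0.4904, -0.2166, 0.0429]
tcp_rot: [0.999, 0.046, 0.0, 0.001]
contact_force: [-3.0, 1.1, 6.9]
opening: 0.003
```

```bash
python3 g.py .4897 -.2147 .047
```

```text
t 2.65 pos [ 0.4904 -0.2166  0.0429] F [-2.98  1.07  6.93] open 0.003
dpos [-0.0006 -0.002  -0.0041] drot [ 0.0012 -0.0008 -0.0003]
```

{"op": "carry_out", "data": {
  "commands": [
    {"delta_pos": [0, 0, 0.001], "delta_rot": [0, 0, 0], "claw": 0},
    {"delta_pos": [0, 0, 0.002], "delta_rot": [0, 0, 0], "claw": 0},
    {"delta_pos": [0, 0, 0.002], "delta_rot": [0, 0, 0], "claw": 0}
  ]
}}

```text
time: 2.9
eef_pos: [0.4905, -0.2167, 0.0427]
tcp_rot: [0.999, 0.046, -0.0, 0.0]
contact_force: [-5.8, 3.1, 14.6]
opening: 0.001
```

```bash
cat > slabz.py <<'E'
from h import *
s=ctrl.get_state();print(s['time'],s['eef_pos'].round(4),s['contact_force'].round(2))
p,d,P,C=cam('top')
c=np.array([.5574,-.0779]);a=.0925
D=P[...,:2]-c; u=D@[np.cos(a),np.sin(a)]; v=D@[-np.sin(a),np.cos(a)]
m=(abs(u)<.095)&(abs(v)<.145)&(abs(v)>.075)&(P[...,2]<.04)&(P[...,2]>.02)
A=np.c_[np.ones(m.sum()),u[m],v[m]];z=P[...,2][m]
k=np.linalg.lstsq(A,z,rcond=None)[0];print('n',m.sum(),'res',np.std(z-A@k).round(5))
for n,uu,vv in(('NL',-.08,.13),('NR',-.08,-.13),('FL',.08,.13),('FR',.08,-.13)): print(n,(k@[1,uu,vv]*1000).round(2))
E
python3 slabz.py
```

```text
2.9 [ 0.4905 -0.2167  0.0427] [-5.79  3.11 14.56]
n 3049 res 0.00192
NL 31.17
NR 26.94
FL 35.6
FR 31.37
```

NR sinks: the tip moved about 4 mm and the slab fit shows NR about 4.5 mm below the others' average. I'll release it and look at the shim.

{"op": "carry_out", "data": {
  "commands": [
    {"delta_pos": [0, 0, -0.004], "delta_rot": [0, 0, 0], "claw": 0},
    {"delta_pos": [0, 0, -0.01], "delta_rot": [0, 0, 0], "claw": 0},
    {"delta_pos": [-0.02, 0.02, -0.06], "delta_rot": [0, 0, 0], "claw": 0},
    {"delta_pos": [-0.03, 0.03, -0.09], "delta_rot": [0, 0, 0], "claw": 0},
    {"delta_pos": [-0.03, 0.03, -0.09], "delta_rot": [0, 0, 0], "claw": 0},
    {"delta_pos": [-0.03, 0.03, -0.09], "delta_rot": [0, 0, 0], "claw": 0}
  ]
}}

```text
time: 3.45
eef_pos: [0.4647, -0.2515, 0.1361]
tcp_rot: [0.999, 0.045, 0.002, 0.003]
contact_force: [-0.2, 0.2, 0.8]
opening: -0.004
```

```bash
python3 slabz.py
python3 - <<'E'
from h import *
p,d,P,C=cam('wrist');np.savez('/tmp/w.npz',p=p,P=P);cv2.imwrite('pics/w2.png',p[:,:,::-1])
print(C.round(3))
hsv=cv2.cvtColor(p,cv2.COLOR_RGB2HSV)
x,y,z=P[...,0],P[...,1],P[...,2]
o=(hsv[...,0]>4)&(hsv[...,0]<24)&(hsv[...,1]>180)&(hsv[...,2]>60)&(z<.04)
n,l,st,c=cv2.connectedComponentsWithStats(o.astype(np.uint8))
for k in range(1,n):
    if st[k,4]<60: continue
    q=l==k
    print(c[k],st[k,4])
    for lo,hi in((-.01,.008),(.008,.02),(.02,.04)):
        t=q&(z>lo)&(z<hi)
        if t.sum()<10: continue
        r=cv2.minAreaRect((np.stack([x[t],y[t]],1)*1000).astype(np.float32));print(lo,t.sum(),np.round(r[0],1),np.round(r[1],1),round(r[2],2),'z',z[t].max().round(4))
E
```

```text
3.45 [ 0.4647 -0.2515  0.1361] [-0.17  0.2   0.76]
n 3380 res 0.00194
NL 31.15
NR 31.37
FL 31.02
FR 31.24
[[ 0.09  -0.959 -0.27   0.533]
 [-0.996 -0.086 -0.027 -0.243]
 [ 0.002  0.271 -0.963  0.259]
 [ 0.     0.     0.     1.   ]]
[322.32057416  58.22966507] 209
0.008 24 [ 566.4 -288.6] [30.   8.7] 19.51 z 0.02
0.02 185 [ 564.5 -290.9] [32.6 11.5] 30.86 z 0.0252
[264.79095164 133.15132605] 1282
-0.01 1092 [ 507.  -252.5] [22.9 29.8] 3.81 z 0.0078
0.008 42 [ 508.9 -267.1] [22.4  0.3] 2.22 z 0.0199
0.02 148 [ 508.2 -268.4] [24.4  2.9] 2.25 z 0.0276
```

View pics/w2.png

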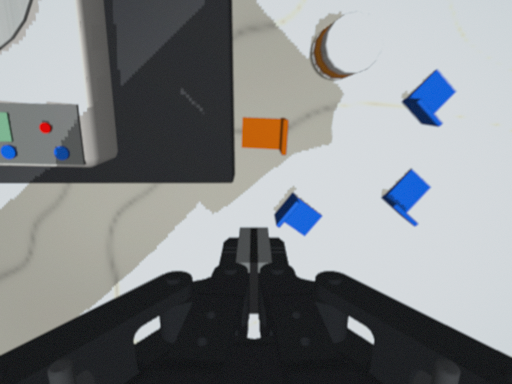

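```bash
python3 - <<'E'
from h import *
f=np.load('/tmp/w.npz');p=f['p'];P=f['P']
hsv=cv2.cvtColor(p,cv2.COLOR_RGB2HSV)
c=np.array([.5574,-.0779]);a=.0925
D=P[...,:2]-c; u=D@[np.cos(a),np.sin(a)]; v=D@[-np.sin(a),np.cos(a)];z=P[...,2]
def rep(m,nm):
    n,l,st,ce=cv2.connectedComponentsWithStats(m.astype(np.uint8))
    for k in range(1,n):
        if st[k,4]<100: continue
        q=l==k;print(nm,ce[k].round(),'u',u[q].min().round(4),u[q].max().round(4),'v',v[q].min().round(4),v[q].max().round(4),'z',z[q].max().round(4))
rep((hsv[...,0]>100)&(hsv[...,0]<130)&(hsv[...,1]>150)&(z<.04)&(v<-.15),'blue')
rep((z>.045)&(z<.06)&(v<-.17)&(u>-.08),'jar')
rep((hsv[...,0]>4)&(hsv[...,0]<24)&(hsv[...,1]>180)&(z<.04)&(u<-.03),'shim')
# slab right edge in this view
rep((hsv[...,2]<90)&(z>.025)&(z<.035)&(v<-.08)&(u>-.11),'slab')
# edge line and inner tab line angles in (u,v)
q=(hsv[...,0]>4)&(hsv[...,0]<24)&(hsv[...,1]>180)&(z<.04)&(u<-.03)
t=q&(z>.02);print('tab uv',u[t].mean(),v[t].mean(),'angle',cv2.minAreaRect((np.stack([u[t],v[t]],1)*1000).astype(np.float32)))
print('slope tab',np.polyfit(u[t],v[t],1))
E
```

```text
blue [429.  98.] u -0.0587 -0.02 v -0.318 -0.2786 z 0.0281
blue [407. 194.] u -0.1353 -0.0974 v -0.3092 -0.2712 z 0.0275
blue [297. 215.] u -0.154 -0.1157 v -0.2199 -0.181 z 0.0276
jar [354.  42.] u -0.0247 0.0097 v -0.2416 -0.2067 z 0.0525
shim [265. 133.] u -0.0787 -0.0543 v -0.187 -0.1543 z 0.0276
slab [182.  89.] u -0.0999 0.0213 v -0.1482 -0.08 z 0.033
tab uv -0.06650485781036086 -0.1849232235179302 angle ((-66.5405044555664, -185.13905334472656), (2.8857932090759277, 24.368452072143555), 86.95287322998047)
slope tab [-0.04186219 -0.18770726]
```

```bash
python3 g.py .5117 -.3051 .024
```

```text
t 3.55 pos [ 0.463  -0.2489  0.132 ] F [-0.17  1.   -0.52] open -0.004
dpos [0.0435 0.0605 0.1079] drot [-0.0004  0.0013 -0.0003]
```

{"op": "carry_out", "data": {
  "commands": [
    {"delta_pos": [0.043, 0.06, 0], "delta_rot": [0, 0, 0], "claw": 0},
    {"delta_pos": [0.043, 0.06, 0], "delta_rot": [0, 0, 0], "claw": 0},
    {"delta_pos": [0.043, 0.06, 0.0], "delta_rot": [0, 0, 0], "claw": 0},
    {"delta_pos": [0.043, 0.06, 0.04], "delta_rot": [0, 0, 0], "claw": 0},
    {"delta_pos": [0.043, 0.06, 0.06], "delta_rot": [0, 0, 0], "claw": 0},
    {"delta_pos": [0.043, 0.06, 0.06], "delta_rot": [0, 0, 0], "claw": 0}
  ]
}}

```text
time: 4.05
eef_pos: [0.5069, -0.3003, 0.0636]
tcp_rot: [0.999, 0.046, -0.006, -0.006]
contact_force: [-1.5, 1.1, -0.0]
opening: -0.002
```

```bash
python3 g.py .5117 -.3051 .024
python3 - <<'E'
from h import *
p,d,P,C=cam('wrist');cv2.imwrite('pics/w3.png',p[:,:,::-1])
E
```

```text
t 4.05 pos [ 0.5069 -0.3003  0.0636] F [-1.5   1.08 -0.02] open -0.002
dpos [0.0048 0.0057 0.0395] drot [-0.0118  0.0122  0.0002]
```

View pics/w3.png

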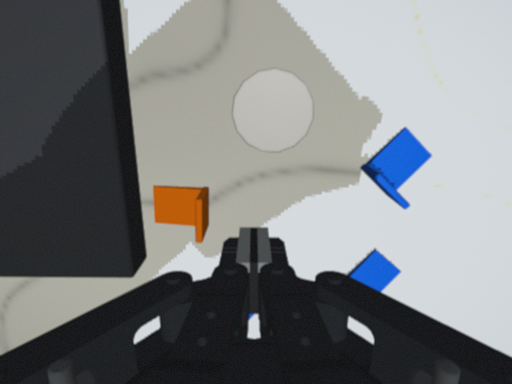

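The shut tips at (255,240) are clear of the tab at (203,215), the jar at (273,110) and the blue decoys. I'll lower them.

{"op": "carry_out", "data": {
  "commands": [
    {"delta_pos": [0.005, 0.006, 0.01], "delta_rot": [-0.01, 0.01, 0], "claw": 0},
    {"delta_pos": [0.005, 0.006, 0.025], "delta_rot": [-0.01, 0.01, 0], "claw": 0},
    {"delta_pos": [0.005, 0.006, 0.037], "delta_rot": [-0.01, 0.01, 0], "claw": 0},
    {"delta_pos": [0.005, 0.006, 0.037], "delta_rot": [-0.01, 0.01, 0], "claw": 0},
    {"delta_pos": [0.005, 0.006, 0.037], "delta_rot": [-0.01, 0.01, 0], "claw": 0}
  ]
}}

```text
time: 4.52
eef_pos: [0.5133, -0.3061, 0.0292]
tcp_rot: [0.999, 0.047, 0.0, 0.0]
contact_force: [0.1, -0.2, 0.5]
opening: 0.002
```

```bash
python3 g.py .5117 -.3051 .024
python3 - <<'E'
from h import *
p,d,P,C=cam('wrist');cv2.imwrite('pics/w4.png',p[:,:,::-1])
E
```

```text
t 4.52 pos [ 0.5133 -0.3061  0.0292] F [ 0.11 -0.23  0.52] open 0.002
dpos [-0.0015 -0.0012  0.0052] drot [ 0.0005 -0.      0.0007]
```

View pics/w4.png

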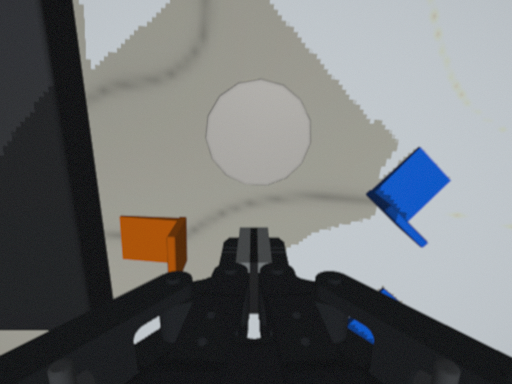

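{"op": "carry_out", "data": {
  "commands": [
    {"delta_pos": [-0.001, -0.005, 0.003], "delta_rot": [0, 0, 0], "claw": 0},
    {"delta_pos": [-0.001, -0.012, 0.004], "delta_rot": [0, 0, 0], "claw": 0},
    {"delta_pos": [-0.001, -0.02, 0.004], "delta_rot": [0, 0, 0], "claw": 0},
    {"delta_pos": [-0.001, -0.02, 0.004], "delta_rot": [0, 0, 0], "claw": 0},
    {"delta_pos": [-0.001, -0.02, 0.004], "delta_rot": [0, 0, 0], "claw": 0}
  ]
}}

```text
time: 4.98
eef_pos: [0.511, -0.2861, 0.0263]
tcp_rot: [0.999, 0.047, 0.001, 0.001]
contact_force: [0.1, -0.8, 0.4]
opening: -0.002
```

```bash
cat > shim.py <<'E'
from h import *
s=ctrl.get_state();print(round(s['time'],2),s['eef_pos'].round(4),s['contact_force'].round(2))
import sys
c=np.array([.5574,-.0779]);a=.0925
e=s['eef_pos'][:2]-c;print('tcp u,v',(e@[np.cos(a),np.sin(a)]).round(4),(e@[-np.sin(a),np.cos(a)]).round(4))
for nm in ('wrist','top'):
    p,d,P,C=cam(nm)
    if nm=='wrist':cv2.imwrite('pics/'+sys.argv[1],p[:,:,::-1])
    hsv=cv2.cvtColor(p,cv2.COLOR_RGB2HSV)
    D=P[...,:2]-c; u=D@[np.cos(a),np.sin(a)]; v=D@[-np.sin(a),np.cos(a)];z=P[...,2]
    q=(hsv[...,0]>4)&(hsv[...,0]<24)&(hsv[...,1]>180)&(z<.04)&(u<-.03)&(v<-.1)&(v>-.22)
    t=q&(z>.02)
    if q.sum()>5: print(nm,'all u',u[q].min().round(4),u[q].max().round(4),'v',v[q].min().round(4),v[q].max().round(4))
    if t.sum()>5: print(nm,'tab',t.sum(),u[t].mean().round(4),v[t].mean().round(4),'vmin/max',v[t].min().round(4),v[t].max().round(4),'z',z[t].max().round(4),'slope',np.polyfit(u[t],v[t],1)[0].round(3))
E
python3 shim.py w5.png
```

```text
4.98 [ 0.511  -0.2861  0.0263] [ 0.15 -0.81  0.4 ]
tcp u,v -0.0654 -0.203
wrist all u -0.0783 -0.0535 v -0.1891 -0.1534
wrist tab 335 -0.0602 -0.1857 vmin/max -0.1891 -0.1835 z 0.039 slope -0.054
top all u -0.0777 -0.0552 v -0.1855 -0.1489
```

View pics/w5.png

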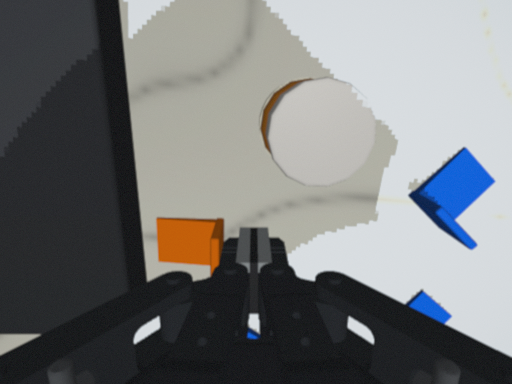

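Tips are just short of the tab. I'll push along the slab's y.

{"op": "carry_out", "data": {
  "commands": [
    {"delta_pos": [0, -0.003, 0], "delta_rot": [0, 0, 0], "claw": 0},
    {"delta_pos": [0, -0.006, 0], "delta_rot": [0, 0, 0], "claw": 0},
    {"delta_pos": [0, -0.009, 0], "delta_rot": [0, 0, 0], "claw": 0},
    {"delta_pos": [0, -0.012, 0], "delta_rot": [0, 0, 0], "claw": 0},
    {"delta_pos": [0, -0.015, 0], "delta_rot": [0, 0, 0], "claw": 0},
    {"delta_pos": [0, -0.018, 0], "delta_rot": [0, 0, 0], "claw": 0},
    {"delta_pos": [0, -0.018, 0], "delta_rot": [0, 0, 0], "claw": 0}
  ]
}}

```text
time: 5.67
eef_pos: [0.5094, -0.2682, 0.0262]
tcp_rot: [0.999, 0.047, 0.001, 0.001]
contact_force: [0.3, 0.6, -0.0]
opening: -0.003
```

```bash
python3 shim.py w6.png
```

```text
5.67 [ 0.5094 -0.2682  0.0262] [ 0.33  0.57 -0.04]
tcp u,v -0.0654 -0.185
wrist all u -0.0792 -0.0528 v -0.1713 -0.1465
wrist tab 272 -0.059 -0.1689 vmin/max -0.1713 -0.1668 z 0.0392 slope -0.088
top all u -0.0771 -0.0737 v -0.1678 -0.1566
```

View pics/w6.png

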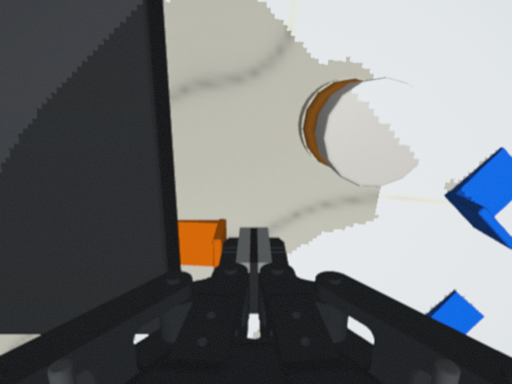

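The tongue is sliding under the slab at (200,243). I'll keep pushing.

{"op": "carry_out", "data": {
  "commands": [
    {"delta_pos": [0, -0.003, 0], "delta_rot": [0, 0, 0], "claw": 0},
    {"delta_pos": [0, -0.006, 0], "delta_rot": [0, 0, 0], "claw": 0},
    {"delta_pos": [0, -0.009, 0], "delta_rot": [0, 0, 0], "claw": 0},
    {"delta_pos": [0, -0.012, 0], "delta_rot": [0, 0, 0], "claw": 0},
    {"delta_pos": [0, -0.013, 0], "delta_rot": [0, 0, 0], "claw": 0},
    {"delta_pos": [0, -0.013, 0], "delta_rot": [0, 0, 0], "claw": 0}
  ]
}}

```text
time: 6.27
eef_pos: [0.5082, -0.2552, 0.0262]
tcp_rot: [0.999, 0.047, 0.001, 0.001]
contact_force: [-0.4, 0.2, -0.7]
opening: 0.001
```

```bash
python3 shim.py w7.png
```

```text
6.27 [ 0.5082 -0.2552  0.0262] [-0.4  0.2 -0.7]
tcp u,v -0.0654 -0.172
wrist all u -0.0787 -0.0534 v -0.1583 -0.1472
wrist tab 271 -0.0592 -0.1559 vmin/max -0.1583 -0.1537 z 0.0399 slope -0.099
```

View pics/w7.png

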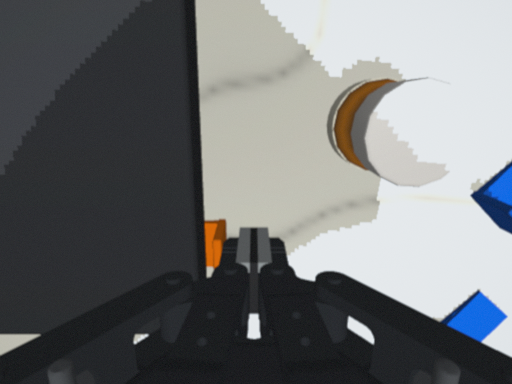

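About 4–5 mm of tongue still shows between edge and tab, at (209,240).

{"op": "carry_out", "data": {
  "commands": [
    {"delta_pos": [0, -0.001, 0], "delta_rot": [0, 0, 0], "claw": 0},
    {"delta_pos": [0, -0.002, 0], "delta_rot": [0, 0, 0], "claw": 0},
    {"delta_pos": [0, -0.003, 0], "delta_rot": [0, 0, 0], "claw": 0},
    {"delta_pos": [0, -0.003, 0], "delta_rot": [0, 0, 0], "claw": 0}
  ]
}}

```text
time: 6.7
eef_pos: [0.508, -0.2525, 0.0262]
tcp_rot: [0.999, 0.047, 0.001, 0.001]
contact_force: [0.1, 1.7, 0.6]
opening: -0.003
```

{"op": "carry_out", "data": {
  "commands": [
    {"delta_pos": [0, -0.001, 0], "delta_rot": [0, 0, 0], "claw": 0},
    {"delta_pos": [0, -0.001, 0], "delta_rot": [0, 0, 0], "claw": 0}
  ]
}}

```text
time: 6.87
eef_pos: [0.5078, -0.2513, 0.0262]
tcp_rot: [0.999, 0.047, 0.001, 0.001]
contact_force: [-0.7, 0.2, -0.1]
opening: -0.001
```

```bash
python3 shim.py w8.png
```

```text
6.87 [ 0.5078 -0.2513  0.0262] [-0.67  0.17 -0.11]
tcp u,v -0.0654 -0.1681
wrist all u -0.0759 -0.0539 v -0.1545 -0.1475
wrist tab 262 -0.059 -0.1521 vmin/max -0.1545 -0.15 z 0.0395 slope -0.093
```

View pics/w8.png

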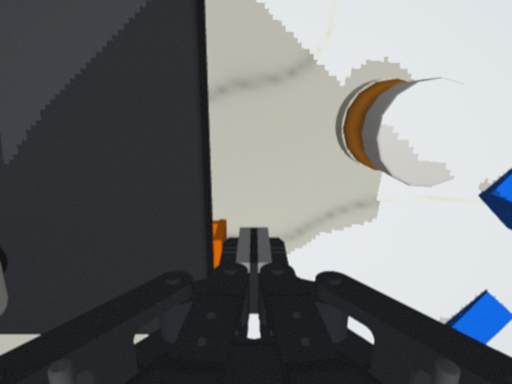

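{"op": "carry_out", "data": {
  "commands": [
    {"delta_pos": [0, -0.001, 0], "delta_rot": [0, 0, 0], "claw": 0},
    {"delta_pos": [0, -0.002, 0], "delta_rot": [0, 0, 0], "claw": 0},
    {"delta_pos": [0, -0.002, 0], "delta_rot": [0, 0, 0], "claw": 0}
  ]
}}

```text
time: 7.22
eef_pos: [0.5076, -0.2492, 0.0261]
tcp_rot: [0.999, 0.047, 0.001, 0.001]
contact_force: [-0.1, 1.4, -0.2]
opening: -0.001
```

{"op": "carry_out", "data": {
  "commands": [
    {"delta_pos": [0, -0.001, 0], "delta_rot": [0, 0, 0], "claw": 0},
    {"delta_pos": [0, -0.001, 0], "delta_rot": [0, 0, 0], "claw": 0}
  ]
}}

```text
time: 7.38
eef_pos: [0.5076, -0.2489, 0.0262]
tcp_rot: [0.999, 0.047, 0.001, 0.002]
contact_force: [-0.5, -3.8, -1.7]
opening: -0.003
```

```bash
python3 shim.py w9.png
```

```text
7.38 [ 0.5076 -0.2489  0.0262] [-0.53 -3.82 -1.7 ]
tcp u,v -0.0654 -0.1657
wrist all u -0.0675 -0.0536 v -0.152 -0.1476
wrist tab 277 -0.059 -0.1497 vmin/max -0.152 -0.1478 z 0.0378 slope -0.119
```

View pics/w9.png

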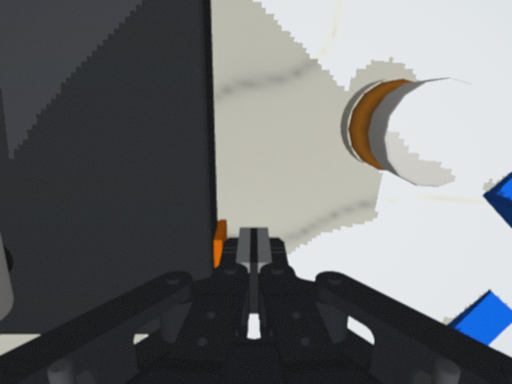

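The reaction is 3.8 N and the tab at (219,240) meets the edge. One more gentle nudge to seat it, then I'll back off.

{"op": "carry_out", "data": {
  "commands": [
    {"delta_pos": [0, -0.001, 0], "delta_rot": [0, 0, 0], "claw": 0},
    {"delta_pos": [0, -0.001, 0], "delta_rot": [0, 0, 0], "claw": 0}
  ]
}}

```text
time: 7.65
eef_pos: [0.5076, -0.2489, 0.0262]
tcp_rot: [0.999, 0.047, 0.001, 0.003]
contact_force: [-0.5, -5.7, -2.9]
opening: -0.001
```

{"op": "carry_out", "data": {
  "commands": [
    {"delta_pos": [0, 0.004, 0], "delta_rot": [0, 0, 0], "claw": 0},
    {"delta_pos": [0, 0.015, 0], "delta_rot": [0, 0, 0], "claw": 0},
    {"delta_pos": [0, 0.02, 0], "delta_rot": [0, 0, 0], "claw": 0},
    {"delta_pos": [0, 0.02, -0.01], "delta_rot": [0, 0, 0], "claw": 0},
    {"delta_pos": [0, 0.02, -0.05], "delta_rot": [0, 0, 0], "claw": 0},
    {"delta_pos": [0, 0.02, -0.09], "delta_rot": [0, 0, 0], "claw": 0},
    {"delta_pos": [0, 0.02, -0.09], "delta_rot": [0, 0, 0], "claw": 0},
    {"delta_pos": [0, 0.02, -0.09], "delta_rot": [0, 0, 0], "claw": 0}
  ]
}}

```text
time: 8.32
eef_pos: [0.5114, -0.2698, 0.1209]
tcp_rot: [0.999, 0.047, 0.004, 0.005]
contact_force: [0.2, 0.5, -0.3]
opening: -0.002
```

```bash
python3 shim.py w10.png; python3 slabz.py; python3 g.py .4897 -.2147 .055
```

```text
8.32 [ 0.5114 -0.2698  0.1209] [ 0.19  0.5  -0.26]
tcp u,v -0.0636 -0.1868
wrist all u -0.0828 -0.0542 v -0.1522 -0.1475
wrist tab 257 -0.0661 -0.1499 vmin/max -0.1521 -0.1475 z 0.0297 slope -0.022
top all u -0.0798 -0.0581 v -0.1525 -0.1486
top tab 10 -0.0687 -0.1505 vmin/max -0.1525 -0.1486 z 0.0319 slope -0.008
8.4167 [ 0.509  -0.268   0.1165] [-0.55 -0.06 -0.72]
n 3369 res 0.00189
NL 31.08
NR 31.26
FL 31.08
FR 31.25
t 8.47 pos [ 0.5085 -0.2676  0.1154] F [-0.47 -0.66  0.04] open 0.003
dpos [-0.0137 -0.0547  0.0602] drot [ 0.0037 -0.0007  0.0021]
```

View pics/w10.png

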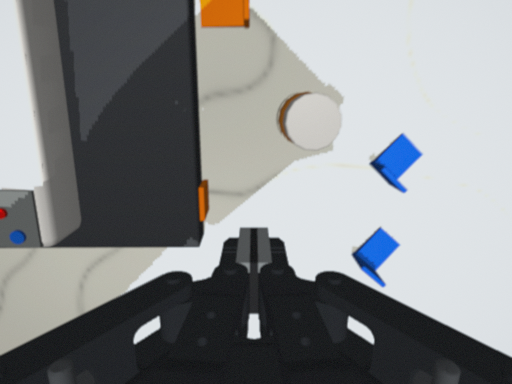

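The tab at (203,200) lies flush and square, and the slab is level. Now the proof press.

{"op": "carry_out", "data": {
  "commands": [
    {"delta_pos": [-0.014, -0.055, 0], "delta_rot": [0.004, 0, 0], "claw": 0},
    {"delta_pos": [-0.014, -0.055, 0], "delta_rot": [0.004, 0, 0], "claw": 0},
    {"delta_pos": [-0.014, -0.055, 0.03], "delta_rot": [0.004, 0, 0], "claw": 0},
    {"delta_pos": [-0.014, -0.055, 0.05], "delta_rot": [0.004, 0, 0], "claw": 0},
    {"delta_pos": [-0.014, -0.055, 0.06], "delta_rot": [0.004, 0, 0], "claw": 0},
    {"delta_pos": [-0.014, -0.055, 0.06], "delta_rot": [0.004, 0, 0], "claw": 0},
    {"delta_pos": [-0.014, -0.055, 0.06], "delta_rot": [0.004, 0, 0], "claw": 0}
  ]
}}

```text
time: 9.05
eef_pos: [0.4888, -0.2141, 0.0541]
tcp_rot: [0.999, 0.047, -0.001, -0.001]
contact_force: [0.2, -0.5, 0.3]
opening: -0.003
```

```bash
python3 g.py .4897 -.2147 .047
```

```text
t 9.05 pos [ 0.4888 -0.2141  0.0541] F [ 0.18 -0.55  0.26] open -0.003
dpos [0.0009 0.0007 0.0071] drot [-0.0022  0.0014  0.0018]
```

{"op": "carry_out", "data": {
  "commands": [
    {"delta_pos": [0, 0, 0.004], "delta_rot": [0, 0, 0], "claw": 0},
    {"delta_pos": [0, 0, 0.006], "delta_rot": [0, 0, 0], "claw": 0},
    {"delta_pos": [0, 0, 0.008], "delta_rot": [0, 0, 0], "claw": 0},
    {"delta_pos": [0, 0, 0.008], "delta_rot": [0, 0, 0], "claw": 0}
  ]
}}

```text
time: 9.38
eef_pos: [0.4893, -0.2145, 0.0469]
tcp_rot: [0.999, 0.047, -0.0, -0.001]
contact_force: [0.6, -0.4, 0.5]
opening: -0.002
```

{"op": "carry_out", "data": {
  "commands": [
    {"delta_pos": [0, 0, 0.001], "delta_rot": [0, 0, 0], "claw": 0},
    {"delta_pos": [0, 0, 0.0015], "delta_rot": [0, 0, 0], "claw": 0},
    {"delta_pos": [0, 0, 0.0015], "delta_rot": [0, 0, 0], "claw": 0}
  ]
}}

```text
time: 9.63
eef_pos: [0.4894, -0.2146, 0.0467]
tcp_rot: [0.999, 0.047, -0.001, -0.001]
contact_force: [-3.5, 0.9, 7.5]
opening: 0.002
```

{"op": "carry_out", "data": {
  "commands": [
    {"delta_pos": [0, 0, 0.001], "delta_rot": [0, 0, 0], "claw": 0},
    {"delta_pos": [0, 0, 0.001], "delta_rot": [0, 0, 0], "claw": 0}
  ]
}}

```text
time: 9.8
eef_pos: [0.4894, -0.2146, 0.0467]
tcp_rot: [0.999, 0.047, -0.001, -0.001]
contact_force: [-3.3, 2.3, 5.5]
opening: 0.004
```

```bash
python3 slabz.py
```

```text
9.8 [ 0.4894 -0.2146  0.0467] [-3.27  2.25  5.5 ]
n 3048 res 0.00192
NL 31.09
NR 31.04
FL 31.38
FR 31.33
```

{"op": "carry_out", "data": {
  "commands": [
    {"delta_pos": [0, 0, -0.004], "delta_rot": [0, 0, 0], "claw": 0},
    {"delta_pos": [0, 0, -0.01], "delta_rot": [0, 0, 0], "claw": 0},
    {"delta_pos": [0, 0, -0.05], "delta_rot": [0, 0, 0], "claw": 0},
    {"delta_pos": [0, 0, -0.09], "delta_rot": [0, 0, 0], "claw": 0},
    {"delta_pos": [0, 0.04, -0.12], "delta_rot": [0, 0, 0], "claw": 0},
    {"delta_pos": [0, 0.08, -0.15], "delta_rot": [0, 0, 0], "claw": 0},
    {"delta_pos": [0, 0.08, -0.15], "delta_rot": [0, 0, 0], "claw": 0},
    {"delta_pos": [0, 0.08, -0.15], "delta_rot": [0, 0, 0], "claw": 0}
  ]
}}

```text
time: 10.52
eef_pos: [0.4991, -0.2989, 0.2018]
tcp_rot: [0.999, 0.046, 0.003, 0.003]
contact_force: [0.0, -0.4, 0.3]
opening: -0.0
```

```bash
python3 slabz.py; python3 shim.py w11.png; python3 - <<'E'
from h import *
p,d,P,C=cam('top');np.savez('/tmp/top2.npz',p=p,P=P)
a=np.load('/tmp/top.npz')['p']
o=np.vstack([a[100:290,130:450],p[100:290,130:450]])[:,:,::-1]
cv2.imwrite('pics/cmp.png',cv2.resize(o,None,fx=1.5,fy=1.5))
E
sed 's#/tmp/top.npz#/tmp/top2.npz#' m.py | python3 - | grep -v rect
```

```text
10.5167 [ 0.4991 -0.2989  0.2018] [ 0.02 -0.44  0.28]
n 3371 res 0.00192
NL 31.03
NR 31.31
FL 31.07
FR 31.35
10.57 [ 0.498  -0.2965  0.199 ] [ 0.23  0.06 -0.99]
tcp u,v -0.0793 -0.2121
wrist all u -0.0824 -0.0543 v -0.1523 -0.1471
wrist tab 171 -0.0666 -0.1498 vmin/max -0.1523 -0.1471 z 0.0298 slope -0.016
top all u -0.0799 -0.0579 v -0.1519 -0.1479
top tab 10 -0.0687 -0.1503 vmin/max -0.1519 -0.1479 z 0.0327 slope 0.005
z 0.031134302518071255 [ 236  170  119   85 5076]
((557.2468872070312, -77.96479797363281), (200.29620361328125, 300.8094787597656), 5.344943046569824)
[[ 443.5   62.5]
 [ 471.5 -237. ]
 [ 671.  -218.4]
 [ 642.9   81.1]]
bench z 0.0012111119056135156
comp [546.58482143 284.10714286] 70 all x 0.6288 0.6508 y -0.2535 -0.221 zmax 0.0291 tab 1 [ 0.6321 -0.221 ] (np.float64(-0.221), np.float64(-0.221), np.float64(0.6321), np.float64(0.6321))
comp [356.43682065 305.38383152] 92 all x 0.5945 0.6183 y 0.0852 0.1171 zmax 0.0289 tab 9 [0.6074 0.115 ] (np.float64(0.1143), np.float64(0.1171), np.float64(0.5945), np.float64(0.6164))
comp [366.20639535 381.95857558] 86 all x 0.4623 0.4819 y 0.0709 0.0995 zmax 0.0308 tab 4 [0.4765 0.0994] (np.float64(0.0992), np.float64(0.0995), np.float64(0.4727), np.float64(0.4804))
```

View pics/cmp.png

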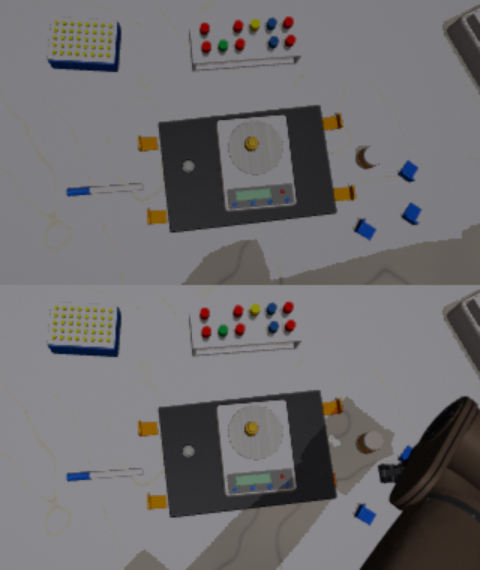

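The slab and the other shims haven't moved, but the proof press peaked at only 7.5 N. There's plenty of time, so I'll repeat it at about 10 N.

```bash
python3 g.py .4897 -.2147 .055
```

```text
t 10.72 pos [ 0.4964 -0.2931  0.1948] F [ 0.41  0.26 -0.01] open 0.001
dpos [ 0.0013 -0.078   0.1402] drot [-0.0046  0.0038  0.0025]
```

{"op": "carry_out", "data": {
  "commands": [
    {"delta_pos": [0.001, -0.078, 0.04], "delta_rot": [-0.004, 0.004, 0.002], "claw": 0},
    {"delta_pos": [0.001, -0.078, 0.06], "delta_rot": [-0.004, 0.004, 0.002], "claw": 0},
    {"delta_pos": [0.001, -0.078, 0.09], "delta_rot": [-0.004, 0.004, 0.002], "claw": 0},
    {"delta_pos": [0.001, -0.078, 0.12], "delta_rot": [-0.004, 0.004, 0.002], "claw": 0},
    {"delta_pos": [0.001, -0.078, 0.14], "delta_rot": [-0.004, 0.004, 0.002], "claw": 0},
    {"delta_pos": [0.001, -0.078, 0.14], "delta_rot": [-0.004, 0.004, 0.002], "claw": 0},
    {"delta_pos": [0.001, -0.078, 0.14], "delta_rot": [-0.004, 0.004, 0.002], "claw": 0},
    {"delta_pos": [0.001, -0.078, 0.14], "delta_rot": [-0.004, 0.004, 0.002], "claw": 0}
  ]
}}

```text
time: 11.38
eef_pos: [0.4899, -0.2146, 0.056]
tcp_rot: [0.999, 0.047, 0.0, -0.0]
contact_force: [0.2, 0.5, 0.1]
opening: -0.004
```

{"op": "carry_out", "data": {
  "commands": [
    {"delta_pos": [0, 0, 0.004], "delta_rot": [0, 0, 0], "claw": 0},
    {"delta_pos": [0, 0, 0.006], "delta_rot": [0, 0, 0], "claw": 0},
    {"delta_pos": [0, 0, 0.0075], "delta_rot": [0, 0, 0], "claw": 0},
    {"delta_pos": [0, 0, 0.0075], "delta_rot": [0, 0, 0], "claw": 0}
  ]
}}

```text
time: 11.72
eef_pos: [0.49, -0.2148, 0.0488]
tcp_rot: [0.999, 0.047, 0.001, 0.0]
contact_force: [-0.1, -0.7, -0.6]
opening: -0.006
```

{"op": "carry_out", "data": {
  "commands": [
    {"delta_pos": [0, 0, 0.002], "delta_rot": [0, 0, 0], "claw": 0},
    {"delta_pos": [0, 0, 0.0035], "delta_rot": [0, 0, 0], "claw": 0},
    {"delta_pos": [0, 0, 0.004], "delta_rot": [0, 0, 0], "claw": 0},
    {"delta_pos": [0, 0, 0.004], "delta_rot": [0, 0, 0], "claw": 0}
  ]
}}

```text
time: 12.05
eef_pos: [0.4904, -0.2152, 0.0466]
tcp_rot: [0.999, 0.047, 0.0, 0.0]
contact_force: [-4.0, 1.9, 10.2]
opening: 0.001
```

```bash
python3 slabz.py
```

```text
12.05 [ 0.4904 -0.2152  0.0466] [-4.    1.94 10.23]
n 3049 res 0.00198
NL 31.02
NR 30.98
FL 31.41
FR 31.36
```

{"op": "carry_out", "data": {
  "commands": [
    {"delta_pos": [0, 0, -0.004], "delta_rot": [0, 0, 0], "claw": 0},
    {"delta_pos": [0, 0, -0.01], "delta_rot": [0, 0, 0], "claw": 0},
    {"delta_pos": [0, 0, -0.05], "delta_rot": [0, 0, 0], "claw": 0},
    {"delta_pos": [0, 0, -0.09], "delta_rot": [0, 0, 0], "claw": 0},
    {"delta_pos": [0, 0.03, -0.13], "delta_rot": [0, 0, 0], "claw": 0},
    {"delta_pos": [0, 0.03, -0.13], "delta_rot": [0, 0, 0], "claw": 0},
    {"delta_pos": [0, 0.03, -0.13], "delta_rot": [0, 0, 0], "claw": 0},
    {"delta_pos": [0, 0.03, -0.13], "delta_rot": [0, 0, 0], "claw": 0}
  ]
}}

```text
time: 12.77
eef_pos: [0.4929, -0.2451, 0.1765]
tcp_rot: [0.999, 0.046, 0.001, 0.0]
contact_force: [0.2, 0.1, -0.5]
opening: 0.0
```

```bash
python3 slabz.py; python3 shim.py w12.png
```

```text
12.7667 [ 0.4929 -0.2451  0.1765] [ 0.2   0.14 -0.54]
n 3377 res 0.00192
NL 31.15
NR 31.5
FL 31.01
FR 31.36
12.82 [ 0.4921 -0.2442  0.175 ] [-0.58  1.2  -0.57]
tcp u,v -0.0804 -0.1596
wrist all u -0.0795 -0.0547 v -0.1508 -0.1474
wrist tab 121 -0.0662 -0.1493 vmin/max -0.1508 -0.1474 z 0.0299 slope 0.0
top all u -0.0773 -0.058 v -0.1518 -0.1489
top tab 9 -0.0675 -0.1504 vmin/max -0.1518 -0.1489 z 0.0331 slope -0.024
```

The corner holds at 10.2 N: it sank about 0.5 mm and the tab is still flush. I'll hand in.

```bash
python3 -c "
from plant import ctrl
print(ctrl.sign_off())"
```

```text
the job is handed in; nothing more can be done
None
```

The near right corner was the one that rocked, and it no longer gives after its orange shim was pushed home. I handed the job in at about 13 s; sign-off gives no verdict, so these are my own readings.

- **Finding the corner:** I pressed near right first. The tip went down about 4 mm with the force rising to 14.6 N, above the 10 N asked for. It was the first corner I tried, so I did not press the other three.
- **Shim:** I pushed the tab until it met the slab's edge, with a reaction of 4 to 6 N. In the camera it lies flush, square to within about 0.025 rad.
- **Proof press:** The first press peaked at about 7.5 N, so I repeated it. At 10.2 N the corner sank only about 0.5 mm.
- **Last checks:**
  - All four corners are within about 0.5 mm of each other. The camera reads about 1.1 mm high everywhere, and the bench does too.
  - The slab centre moved by about 0.2 mm, within measuring error.
  - The far left, near left and far right shims measured where they started, and everything else in view of the top camera looked unmoved. The arm covered part of the blue look-alikes, which I never touched.
- **Disagreement:** While the fingers were against the tab, the wrist camera gave its angle as up to 0.12 rad. That reading was distorted by seeing the tab's side and the fingers; it read 0.00 to 0.02 rad once they had withdrawn.

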